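# Put away the microscope objectives

## Robot

A 6-joint arm with a two-finger parallel gripper is mounted at the origin on the work surface. World frame = base frame: x ahead of the robot, y to its left, z up, the work surface at z = 0. Lengths are in mm, angles in rad, forces in N, time in s.
With the tool pointing down it reaches from about 350 to 875 mm from the base axis. Payload 4.2 kg.
Tool frame: the origin (TCP) lies midway between the tips of the shut fingers; the grasp point (between the pads) lies 19 mm behind it; z points along the fingers, y is the direction in which the jaws open and shut (so a half turn about z gives the same grasp; the last joint's range is limited). The gripper opens to 85 mm and grips with 20 to 120 N. Pads are 22 mm wide; open, the fingers measure 114 mm over their backs; the gripper's body (76 mm by 85 mm) begins 54 mm behind the grasp point. The pads swing forward as they close: fully open they stand 13 mm farther back than shut.
Start: joints at [1.493, 0.385, 0.008, 0, -1.194, -0.259], TCP at [206.51, 589.875, 231.312] pointing down, gripper open.
Joint ranges: [-3.14, 3.14], [-1.21, 2.06], [-1.07, 1.41], [-3.16, 2.05], [-2.99, -0.16], [-3.1, 3.1]. Speed limits (rad/s): [2.79, 2.79, 3.14, 3.14, 3.14, 3.14].

## Interface

Orientations are given as a unit quaternion [x, y, z, w].
In Python, from bench import read_state, get_image, job_done, search_frame, regions_of gives the robot as it stands.
- The arm moves only by the tool servo_tool, never from a script. Its arguments are lists of equal length, an entry for each row: "turn": the turn, a rotation vector about the world's x, y, z in rad, a list of three; "dp": the shift along the world's x, y, z in m, a list of three; "fingers": the finger opening in m, from 0 to 0.0854. In form: {"turn": [[rx, ry, rz], ...], "dp": [[tx, ty, tz], ...], "fingers": [fingers, ...]}. A call has exactly 5 rows; each row shifts and turns the pose as measured when the row begins; what a row does not reach is not made up. A row lasts 1/8 s, in which the tool goes at most 62.5 mm and 10.7 degrees, less where a joint would pass 70% of its speed; a pose out of reach is approached as far as the arm can. A call is refused whole if a number of a shift passes 0.0625 or a number of a turn 0.188, either way. A call with a gripper value outside its range is refused whole. The fingers move at their own pace and stop on an object; the grip force is fixed at half the most. Time passes only in rows, so rows that do not move let the fingers close, or fill a call up. It gives the time, the measured TCP pose, the force and the opening at its end, in the units of the state.
- read_state(): the state, without advancing time (a new reading comes with each control period).
- get_image(name): name is "side" or "top"; returns a dict with "img" (400x640x3 uint8, red, green, blue), "vfov" (degrees; the focal length in pixels is half the picture's height over the tangent of half this angle, whatever the lens; pixels are square), "cx", "cy" (the principal point, pixels), "world_from_camera" (4x4, takes a point from camera to world coordinates). Camera axes: x right, y down, z forward; pixel columns grow to the right and rows downward; lengths in mm; the calibration is good to about 2 mm. A picture is of the moment at which its call begins. There is no depth.
- job_done(): hands the job in, once; it reports no verdict.
Trained networks look in the newest picture that a camera, given by its name, has taken for a name from the list of things; names that differ only in an ending like _2 or _b are one class to them, and where a whole thing is asked for, a point or a joint stands for the part that bears it (a point fixed in the world has none). Each returns a list of dicts, best first, with "score" (0 to 1); they miss things now and then, are a little off and sometimes report something else, mostly with a low value. They report only what shows in the picture. A call takes as long as a camera call.
- search_frame(query, camera): "box" ([left, top, width, height] in pixels, round what is visible of it).
- regions_of(query, camera): "region" (400x640 bool, what is visible of it) and "box" ([left, top, width, height] in pixels, round what is visible of it).
The state is a dict: "clock": time; "joints": joint angles; "joint_vel": joint speeds; "joint_efforts": joint torques, N m; "position": TCP position; "ee_rot": TCP orientation; "contact_force": force on the tool from outside, world axes, zero at the start; "wrist_torque": the same for the moment, N m; "gripper_width": finger opening in mm.
Only numpy, scipy, OpenCV 4.12 (cv2) and the standard library are available. Lean on these libraries where they do the work, as an engineer would, in place of code of your own. Each camera call takes 0.05 s, during which the arm holds its last target. There are 200 camera calls.

## Task

Put the three microscope objectives away, each upright in the black storage cup of its own size: the longest in the largest cup first, then the middle one in the middle cup, then the shortest in the smallest cup. They are delicate, so set each one down on the floor of its cup without dropping it or letting it tip over, and leave the eyepieces, the dishes and the flask where they are.

Things in the scene. Friction and masses are not known exactly. Their poses are not given: they have to be found in the camera images.
- objective_short: Microscope objective lens, the smallest of three by both length and width: a dark grey metal cylinder standing on its thread, its slightly tapered bright nose with a small glass front up. 22 mm in diameter, 48 mm tall; the side is straight from 6 mm above its foot to 10 mm below its top (thread below, 18 mm across; nose above). Origin: centre of its foot; z is its axis, up to the nose. Loose, about 90 g (+-30 %).
- objective_medium: Microscope objective lens, the middle one of three by both length and width: a dark grey metal cylinder standing on its thread, its slightly tapered bright nose with a small glass front up. 32 mm in diameter, 62 mm tall; the side is straight from 6 mm above its foot to 10 mm below its top (thread below, 28 mm across; nose above). Origin: centre of its foot; z is its axis, up to the nose. Loose, about 150 g (+-30 %).
- objective_long: Microscope objective lens, the largest of three by both length and width: a dark grey metal cylinder standing on its thread, its slightly tapered bright nose with a small glass front up. 44 mm in diameter, 78 mm tall; the side is straight from 6 mm above its foot to 10 mm below its top (thread below, 40 mm across; nose above). Origin: centre of its foot; z is its axis, up to the nose. Loose, about 240 g (+-30 %).
- cup_short: Storage cup for the short objective, the smallest of three: round, open, black plastic, fixed to the bench. 46 mm outside and 40 mm inside diameter, rim 16 mm above the bench, inner floor 4 mm above the bench. Origin: centre of its underside, on the bench; z up.
- cup_medium: Storage cup for the medium objective, the middle one of three: round, open, black plastic, fixed to the bench. 58 mm outside and 52 mm inside diameter, rim 24 mm above the bench, inner floor 4 mm above the bench. Origin: centre of its underside, on the bench; z up.
- cup_long: Storage cup for the long objective, the largest of three: round, open, black plastic, fixed to the bench. 72 mm outside and 66 mm inside diameter, rim 32 mm above the bench, inner floor 4 mm above the bench. Origin: centre of its underside, on the bench; z up.
- eyepiece_a: One of two alike microscope eyepieces, not to be moved: mushroom-like, standing on a broad black rubber eyecup (48 mm across, 22 mm high) with a metal tube 29 mm across above it with a black top; 52 mm tall in all. Origin: centre of its underside; z up. Loose, 160 g.
- eyepiece_b: One of two alike microscope eyepieces, not to be moved: mushroom-like, standing on a broad black rubber eyecup (48 mm across, 22 mm high) with a metal tube 29 mm across above it with a black top; 52 mm tall in all. Origin: centre of its underside; z up. Loose, 160 g.
- dishes: Stack of three closed clear (whitish) dishes, not to be moved: 63 mm across, 44 mm tall. Origin: centre of its underside; z up. Loose, 150 g.
- flask: Clear (whitish) flat culture flask with a blue cap, lying on its broad side, not to be moved: body 70 x 50 mm, 24 mm high, centred on the origin; neck and cap reach out to 59 mm along +x. Origin: centre of the body's underside; z up. Loose, 100 g.

How it is judged:
By the outcome, as a careful person would: the job done as asked, in the order asked, and still so for the second after the job is handed in, with the robot touching nothing.
It also fails if it takes over 96 s, if anything falls off the work surface, if the arm or the gripper's body presses on something with over 40 N, if the wrist force passes 120 N, or if a joint passes its speed limit or range.

## Working session

There is one attempt and no reset: what is moved stays moved. The work goes in short steps, Python scripts to look and compute and a tool call to move; the robot and the scene stay as the last step left them, time stands still between calls to the robot, and variables do not carry over. Pictures are saved under pics/ and viewed, about 12 in all and at most 16, crops included, and the job is handed in when it is done.

Besides the shell and the picture viewer there is one more tool, called after "Request:" by a JSON object that holds its "name" and its "arguments". servo_tool: Moves the arm, as the interface text tells. Its arguments: {"type":"object","properties":{"turn":{"type":"array","items":{"type":"array","items":{"type":"number"}}},"dp":{"type":"array","items":{"type":"array","items":{"type":"number"}}},"fingers":{"type":"array","items":{"type":"number"}}},"required":["turn","dp","fingers"]}

```bash
mkdir -p pics; cat > h.py <<'E'
import numpy as np, cv2
from bench import *
def ray(c,u,v):
    f=200/np.tan(np.radians(c["vfov"])/2); T=np.array(c["world_from_camera"])
    d=T[:3,:3]@np.array([(u-c["cx"])/f,(v-c["cy"])/f,1]); return T[:3,3],d
def onz(c,u,v,z):
    o,d=ray(c,u,v); return o+d*(z-o[2])/d[2]
def proj(c,p):
    f=200/np.tan(np.radians(c["vfov"])/2); T=np.linalg.inv(np.array(c["world_from_camera"]))
    q=T[:3,:3]@np.array(p)+T[:3,3]; return np.array([c["cx"]+f*q[0]/q[2],c["cy"]+f*q[1]/q[2]])
E
python3 - <<'E'
from h import *
s=read_state(); print(s["clock"],s["position"],s["ee_rot"],s["gripper_width"])
for n in ("side","top"):
    c=get_image(n); print(n,c["vfov"],c["cx"],c["cy"],np.round(c["world_from_camera"],3).tolist())
    im=c["img"][:,:,::-1].copy()
    cv2.imwrite(f"pics/{n}0.png",im)
    for q in ["objective_short","objective_medium","objective_long","cup_short","cup_medium","cup_long","eyepiece_a","dishes","flask"]:
        for r in search_frame(q,n)[:3]:
            b=r["box"]; u,v=b[0]+b[2]/2,b[1]+b[3]/2
            print(q,round(r["score"],2),np.round(b).tolist(),np.round(onz(c,u,v,30)[:2]) )
E
```

```text
0.0 [206.33498199 589.34113359 230.22372533] [ 9.85836605e-01 -1.67705131e-01 -1.36565296e-04  1.07648636e-03] 85.58939854877991
side 46.46648439075224 320.99376655875216 204.04566281979083 [[0.917, -0.279, 0.286, 246.792], [-0.399, -0.672, 0.624, -624.814], [0.018, -0.686, -0.728, 732.413], [0.0, 0.0, 0.0, 1.0]]
objective_short 0.55 [396.0, 200.0, 8.0, 18.0] [668. -99.]
objective_short 0.41 [238.0, 208.0, 50.0, 35.0] [394. -31.]
objective_medium 0.83 [291.0, 143.0, 14.0, 23.0] [538. 142.]
objective_long 0.77 [352.0, 239.0, 31.0, 34.0] [ 550. -178.]
cup_short 0.68 [350.0, 159.0, 21.0, 22.0] [645.  41.]
cup_medium 0.57 [404.0, 235.0, 35.0, 34.0] [ 650. -210.]
cup_long 0.66 [255.0, 106.0, 32.0, 25.0] [524. 294.]
cup_long 0.21 [409.0, 235.0, 30.0, 32.0] [ 654. -211.]
eyepiece_a 0.84 [377.0, 300.0, 32.0, 31.0] [ 532. -308.]
eyepiece_a 0.57 [326.0, 109.0, 21.0, 26.0] [670. 217.]
dishes 0.97 [307.0, 178.0, 29.0, 38.0] [532.  -3.]
dishes 0.2 [350.0, 240.0, 30.0, 36.0] [ 543. -182.]
flask 0.74 [238.0, 207.0, 49.0, 36.0] [392. -30.]
top 55.9816684448997 321.50361814605986 203.02836126539165 [[-0.015, -0.989, 0.148, 409.721], [-1.0, 0.018, 0.016, -1.162], [-0.019, -0.147, -0.989, 1001.138], [0.0, 0.0, 0.0, 1.0]]
objective_medium 0.54 [264.0, 208.0, 12.0, 11.0] [531. 149.]
objective_medium 0.28 [325.0, 246.0, 20.0, 40.0] [390. -17.]
objective_long 0.7 [386.0, 193.0, 21.0, 20.0] [ 550. -180.]
objective_long 0.55 [238.0, 155.0, 16.0, 18.0] [664. 214.]
cup_short 0.68 [295.0, 163.0, 18.0, 16.0] [641.  61.]
cup_medium 0.61 [387.0, 150.0, 26.0, 24.0] [ 662. -195.]
cup_long 0.84 [190.0, 199.0, 30.0, 26.0] [537. 321.]
eyepiece_a 0.7 [314.0, 200.0, 25.0, 25.0] [531.   2.]
eyepiece_a 0.58 [431.0, 201.0, 20.0, 19.0] [ 530. -294.]
dishes 0.96 [312.0, 198.0, 26.0, 24.0] [536.   7.]
flask 0.88 [322.0, 249.0, 22.0, 39.0] [386. -11.]
```

```bash
python3 -c "
import cv2
for n in('side','top'):
    i=cv2.imread(f'pics/{n}0.png'); 
    i=i[80:350,200:500] if n=='side' else i[130:300,150:480]
    cv2.imwrite(f'pics/{n}0c.png',cv2.resize(i,None,fx=2.2,fy=2.2,interpolation=2))"
```

```text
(no output)
```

View pics/side0.png

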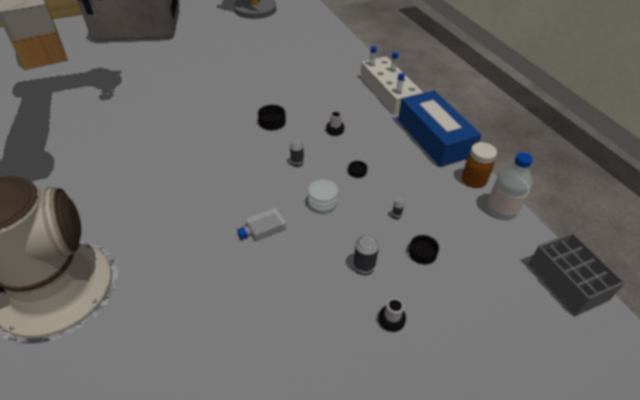

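View pics/top0.png

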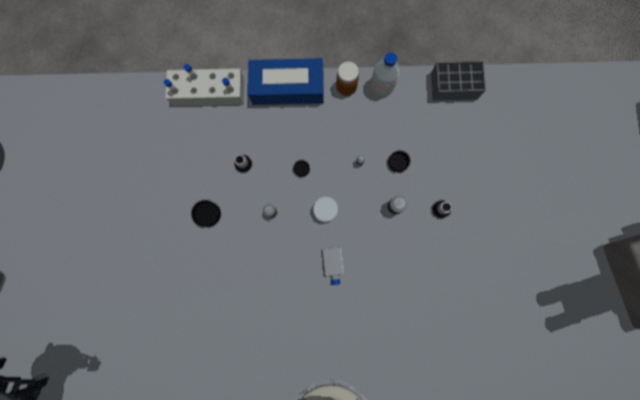

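View pics/top0c.png

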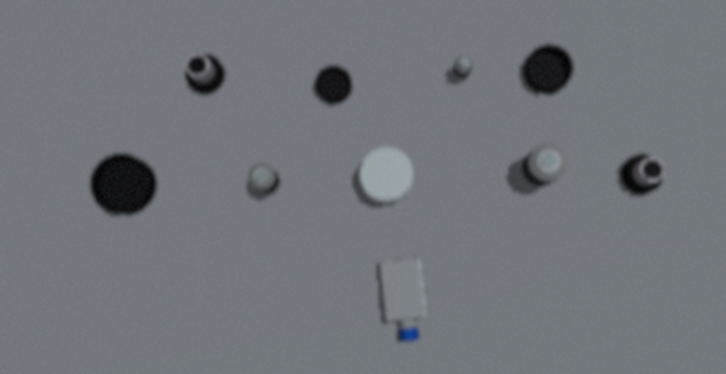

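```bash
cat > fit.py <<'E'
from h import *
from scipy.optimize import least_squares
def projk(c,P,k):
    f=200/np.tan(np.radians(c["vfov"])/2); T=np.linalg.inv(np.array(c["world_from_camera"]))
    q=P@T[:3,:3].T+T[:3,3]; a=q[:,:2]/q[:,2:]; r2=(a**2).sum(1,keepdims=True)
    return a*(1+k*r2)*f+[c["cx"],c["cy"]]
th=np.linspace(0,2*np.pi,40); ring=lambda x,y,r,z:np.c_[x+r*np.cos(th),y+r*np.sin(th),0*th+z]
S={"objective_short":([(9,0),(11,6),(11,38),(8,48)],(668,-99)),"objective_medium":([(14,0),(16,6),(16,52),(12,62)],(535,145)),
"objective_long":([(20,0),(22,6),(22,68),(17,78)],(550,-179)),"cup_short":([(23,0),(23,16)],(643,50)),"cup_medium":([(29,0),(29,24)],(655,-205)),
"cup_long":([(36,0),(36,32)],(530,310)),"dishes":([(31.5,0),(31.5,44)],(535,2)),
"eyepiece_a":([(24,0),(24,22),(14.5,52)],(670,216)),"eyepiece_b":([(24,0),(24,22),(14.5,52)],(530,-300))}
def model(c,n,xy,k):
    p=projk(c,np.vstack([ring(*xy,r,z) for r,z in S[n][0]]),k); return np.r_[p.min(0),p.max(0)]
E
python3 - <<'E'
from fit import *
import pickle
C={n:get_image(n) for n in("side","top")}; obs=[]
for n in C:
  for q in S:
    p0=model(C[n],q,S[q][1],-.1); best=None
    for fn in (search_frame,regions_of):
      for r in fn(q,n):
        b=np.array(r["box"],float); b=np.r_[b[:2],b[:2]+b[2:]]
        if np.abs((b[:2]+b[2:]-p0[:2]-p0[2:])/2).max()<14 and np.abs(b-p0).max()<16: obs.append((n,q,b)); break
obs.append(("top","objective_short",np.array([355.,154,365,166])))
pickle.dump(obs,open("obs.pkl","wb"))
names=list(S)
def res(x,full=False):
    o=[]
    for n,q,b in obs:
        i=names.index(q); o.append(model(C[n],q,x[2+2*i:4+2*i],x[0 if n=="side" else 1])-b)
    return np.array(o) if full else np.ravel(o)
for fixed in (None,(0,0),(-.333,-.333)):
    x0=np.r_[-.1,-.1,np.ravel([S[q][1] for q in names])]
    if fixed: 
        s=least_squares(lambda y:res(np.r_[fixed,y]),x0[2:],loss="soft_l1"); x=np.r_[fixed,s.x]
    else: s=least_squares(res,x0,loss="soft_l1",x_scale=np.r_[.1,.1,np.full(18,50)]); x=s.x
    print(fixed,s.cost,np.round(x[:2],3)); R=res(x,True)
    for i,q in enumerate(names): print("  ",q,np.round(x[2+2*i:4+2*i],1),[ (o[0],np.round(r,1).tolist()) for o,r in zip(obs,R) if o[1]==q])
# edge straightness in top
g=cv2.cvtColor(C["top"]["img"],cv2.COLOR_RGB2GRAY).astype(float)
print([(u,55+int(np.argmax(np.diff(cv2.GaussianBlur(g[:,u-3:u+4],(5,5),0).mean(1))[55:95]))) for u in (20,60,100,140,410,420,510,560,600,630)])
E
```

```text
None 100.68661046006463 [-0.104 -0.085]
   objective_short [664.9 -93.5] [('side', [0.8, -1.8, 0.4, -0.8]), ('side', [1.6, -0.5, -1.4, 0.3]), ('top', [-0.1, 1.7, -1.1, -1.8]), ('top', [1.9, 2.4, 1.2, 1.4])]
   objective_medium [531.3 145.9] [('side', [0.2, -2.5, -1.9, 2.0]), ('side', [2.3, -0.7, -0.9, 0.3]), ('top', [-1.4, -0.4, 0.3, 1.7]), ('top', [0.1, -0.3, 2.2, -0.8])]
   objective_long [ 543.7 -180. ] [('side', [2.1, -6.3, -3.1, 1.5]), ('top', [-0.5, -0.1, -0.2, -0.1]), ('top', [1.3, 1.0, 0.1, -0.6])]
   cup_short [654.7  60.1] [('side', [-1.5, -0.4, -0.2, -1.1]), ('side', [0.1, 1.1, -1.3, 0.3]), ('top', [0.4, -2.7, 0.8, -5.2])]
   cup_medium [ 665.5 -198.8] [('side', [2.0, 0.2, -1.1, -1.6]), ('side', [0.5, 3.7, 1.1, -3.5]), ('top', [0.5, 1.1, -1.0, 0.8]), ('top', [0.4, 2.2, -0.4, -0.3])]
   cup_long [535.1 323.4] [('side', [0.8, -3.5, -1.8, -1.7]), ('side', [2.6, -3.6, -2.3, -1.2]), ('top', [0.1, 0.8, 2.0, -0.3]), ('top', [0.5, 1.1, 1.1, -0.4])]
   dishes [537.    6.8] [('side', [-0.3, 1.1, 2.4, -0.3]), ('side', [-0.4, 1.2, 0.0, -2.9]), ('top', [0.1, -3.7, -2.3, 1.2]), ('top', 
[... 2688 characters left out ...]
('side', [2.3, -3.7, -3.3, -2.2]), ('top', [1.5, 1.2, 1.1, -0.6]), ('top', [1.9, 1.5, 0.2, -0.7])]
   dishes [537.    6.8] [('side', [-0.3, 1.1, 2.4, -0.3]), ('side', [-0.4, 1.2, -0.0, -2.9]), ('top', [0.1, -3.7, -2.3, 1.2]), ('top', [-0.3, -0.4, 1.0, 1.8])]
   eyepiece_a [673.1 223.4] [('side', [0.9, -0.0, -1.7, -1.9]), ('side', [-0.2, -0.7, -0.1, -0.3]), ('top', [0.4, 0.0, 1.9, 0.3]), ('top', [-1.8, -0.5, 3.7, 0.2])]
   eyepiece_b [ 537.3 -312.3] [('side', [-0.7, -0.8, -1.4, 1.2]), ('side', [-0.1, 1.6, -2.5, -0.4]), ('top', [-0.3, -2.0, 1.1, -1.4]), ('top', [0.8, -4.5, -0.1, -1.8])]
[(20, 74), (60, 73), (100, 72), (140, 71), (410, 65), (420, 65), (510, 63), (560, 62), (600, 61), (630, 60)]
```

Request:
{"name": "servo_tool", "arguments": {"turn": [[0,0,0],[0,0,0],[0,0,0],[0,0,0],[0,0,0]], "dp": [[0.045,-0.04,0],[0.045,-0.04,0],[0.045,-0.04,0],[0.045,-0.04,0],[0.045,-0.04,0]], "fingers": [0.085,0.085,0.085,0.085,0.085]}}

```text
clock: 3.52
position: [434.2, 387.2, 231.3]
ee_rot: [0.987, -0.163, 0.001, -0.001]
contact_force: [0.1, 0.8, -0.3]
gripper_width: 84.9
```

```bash
python3 - <<'E'
from fit import *
import pickle
C={n:get_image(n) for n in("side","top")}
F={"cup_short":0,"cup_medium":0,"cup_long":0}
for n in C:
  g=cv2.cvtColor(C[n]["img"],cv2.COLOR_RGB2GRAY).astype(np.float32)
  U=4
  for q in S:
    p0=model(C[n],q,S[q][1],0); l,t,r,b=[int(v) for v in np.r_[p0[:2]-12,p0[2:]+12]]
    sub=cv2.resize(g[t:b,l:r],None,fx=U,fy=U,interpolation=cv2.INTER_CUBIC)
    bg=np.median(np.r_[sub[0],sub[-1],sub[:,0],sub[:,-1]])
    if q.startswith("cup"):
      m=(sub<(bg+sub.min())/2).astype(np.uint8)
      nn,lab,st,ce=cv2.connectedComponentsWithStats(m); i=1+np.argmax(st[1:,4]); x,y,w,h=st[i,:4]
      B=np.array([l+x/U,t+y/U,l+(x+w)/U,t+(y+h)/U])-.5+.125*0
      print(n,q,np.round(B,1))
      F.setdefault(q,[]) if F[q] else F.__setitem__(q,[]); F[q].append((n,B))
for q,o in F.items():
  for sel in ("side","top","both"):
    oo=[a for a in o if sel in(a[0],"both")]
    s=least_squares(lambda x:np.ravel([model(C[n],q,x,0)-B for n,B in oo]),S[q][1],x_scale=50)
    print(q,sel,s.x.round(1),np.round(s.fun,1))
# overview for a look
c=C["side"]["img"][80:345,225:465,::-1]; d=C["top"]["img"][140:240,180:470,::-1]
cv2.imwrite("pics/a.png",np.vstack([cv2.resize(d,(720,248),interpolation=2),cv2.resize(c,None,fx=1.3,fy=1.3)[:,:312].copy() if 0 else np.zeros((1,720,3),np.uint8)]))
cv2.imwrite("pics/b.png",cv2.resize(C["side"]["img"][220:345,335:455,::-1],None,fx=4.6,fy=4.6,interpolation=2))
print(read_state()["position"])
E
```

```text
side cup_short [347.  160.5 366.8 177.2]
side cup_medium [406.8 234.8 438.2 264. ]
side cup_long [257.2 104.5 285.  130. ]
top cup_short [292.5 159.8 309.2 177. ]
top cup_medium [386.8 150.2 409.8 172.2]
top cup_long [191.  199.8 220.2 227. ]
cup_short side [652.2  66.8] [-0.4 -1.   0.4  0.9]
cup_short top [653.7  69.6] [-0.3 -0.4  0.3  0.4]
cup_short both [653.1  68.5] [-0.3 -1.5  0.4  0.3  0.1 -0.1  0.7  0.6]
cup_medium side [ 664.5 -194.7] [-0.3 -1.   0.3  0.9]
cup_medium top [ 667.  -192.7] [-0.1 -0.6  0.1  0.6]
cup_medium both [ 665.6 -193.7] [-0.  -1.5  0.5  0.3  0.3 -0.1  0.5  1.1]
cup_long side [532.8 318.1] [-0.6 -0.9  0.6  0.8]
cup_long top [534.2 322.2] [-0.8 -0.6  0.8  0.6]
cup_long both [533.7 321.1] [-0.6 -1.6  0.6  0.  -0.4 -0.4  1.3  0.7]
[436.189713   384.70671904 231.08734022]
```

Request:
{"name": "servo_tool", "arguments": {"turn": [[0,0,0],[0,0,0],[0,0,0],[0,0,0],[0,0,0]], "dp": [[0.02,-0.055,0],[0.02,-0.055,0],[0.02,-0.055,0],[0.02,-0.055,0],[0.02,-0.055,0]], "fingers": [0.085,0.085,0.085,0.085,0.085]}}

```text
clock: 4.25
position: [537.9, 106.5, 231.5]
ee_rot: [0.987, -0.163, 0.002, -0.001]
contact_force: [0.1, -0.1, -0.2]
gripper_width: 85.2
```

View pics/b.png

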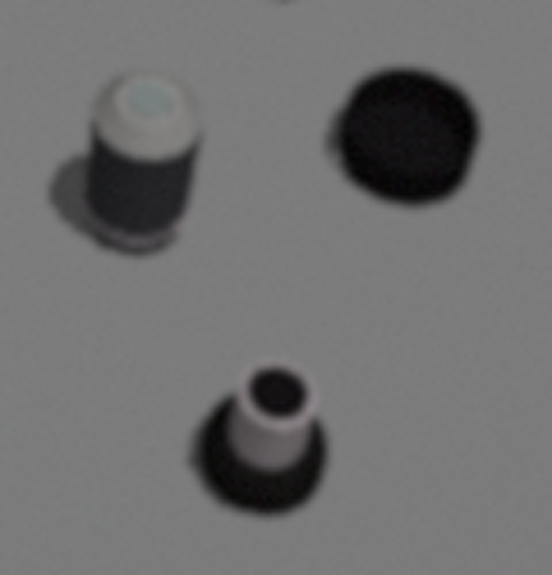

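```bash
python3 - <<'E'
from fit import *
C={n:get_image(n) for n in("side","top")}
def fit(q,obs):
  for sel in ("side","top","both"):
    oo=[a for a in obs if sel in(a[0],"both")]
    s=least_squares(lambda x:np.ravel([model(C[n],q,x,0)-B for n,B in oo]),S[q][1],x_scale=50)
    print(q,sel,s.x.round(1),np.round(s.fun,1))
fit("objective_long",[("side",np.array([353.7,234.4,378.5,274.4])),("top",np.array([387.8,195.4,405.5,213.6]))])
for n in C:
  im=cv2.imread(f"pics/{n}0.png")
  t=[]
  for q in("objective_short","objective_medium","objective_long"):
    p=model(C[n],q,S[q][1],0); u,v=np.round((p[:2]+p[2:])/2).astype(int); print(n,q,u-16,v-16)
    t.append(cv2.resize(im[v-16:v+16,u-16:u+16],(256,256),interpolation=2))
  cv2.imwrite(f"pics/t{n}.png",np.hstack(t))
cv2.imwrite("pics/t.png",np.vstack([cv2.imread("pics/tside.png"),cv2.imread("pics/ttop.png")]))
E
```

```text
objective_long side [ 545.1 -180. ] [-0.9 -0.7  0.8  0.7]
objective_long top [ 545.4 -177.8] [-1.9 -1.   1.8  1.1]
objective_long both [ 545.3 -179.1] [-1.  -1.1  0.7  0.3 -1.4 -1.   2.3  1.1]
side objective_short 384 195
side objective_medium 281 137
side objective_long 352 237
top objective_short 348 145
top objective_medium 256 195
top objective_long 381 187
```

View pics/t.png

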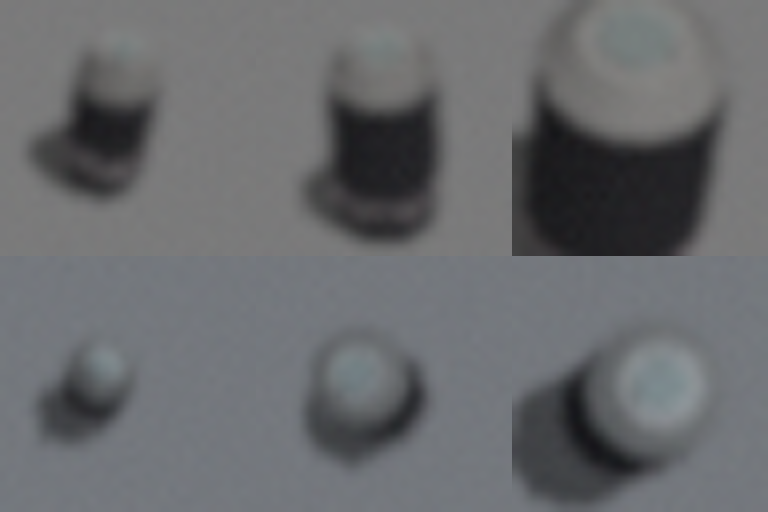

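Request:
{"name": "servo_tool", "arguments": {"turn": [[0,0,0],[0,0,0],[0,0,0],[0,0,0],[0,0,0]], "dp": [[0,-0.058,0],[0,-0.058,0],[0,-0.058,0],[0,-0.058,0],[0,-0.05,0]], "fingers": [0.085,0.085,0.085,0.085,0.085]}}

```text
clock: 4.97
position: [539.4, -180.2, 232.0]
ee_rot: [0.987, -0.162, 0.003, -0.001]
contact_force: [0.4, 0.5, 0.1]
gripper_width: 85.1
```

```bash
python3 - <<'E'
from h import *
C={n:get_image(n) for n in("side","top")}
for q,z,s,t in(("long",78,(367.4,242),(399.75,202.75)),("medium",62,(296.6,143.25),(269,209.75)),("short",48,(399.25,200.9),(361,158.4))):
    print(q,onz(C["side"],*np.subtract(s,.5),z).round(1),onz(C["top"],*np.subtract(t,.5),z).round(1))
print(read_state()["position"])
E
```

```text
long [ 543.1 -180.5   78. ] [ 545.9 -178.    78. ]
medium [534.  145.3  62. ] [536.4 148.5  62. ]
short [666.3 -89.9  48. ] [668.8 -88.7  48. ]
[ 539.18053255 -182.23254235  231.52760141]
```

Request:
{"name": "servo_tool", "arguments": {"turn": [[0,0,0],[0,0,0],[0,0,0],[0,0,0],[0,0,0]], "dp": [[0.005,0.003,-0.04],[0,0,-0.045],[0,0,-0.045],[0,0,-0.035],[0,0,-0.015]], "fingers": [0.085,0.085,0.085,0.085,0.085]}}

```text
clock: 5.7
position: [547.4, -175.1, 49.8]
ee_rot: [0.987, -0.163, 0.007, -0.002]
contact_force: [1.0, 0.0, 0.3]
gripper_width: 85.3
```

```bash
python3 - <<'E'
from h import *
c=get_image("side"); s=read_state(); print(s["position"],s["contact_force"])
cv2.imwrite("pics/d.png",cv2.resize(c["img"][190:310,300:440,::-1],None,fx=5,fy=5,interpolation=2))
E
```

```text
[ 546.79676292 -175.03676266   48.60077559] [ 0.45420306  0.35382579 -1.11194811]
```

View pics/d.png

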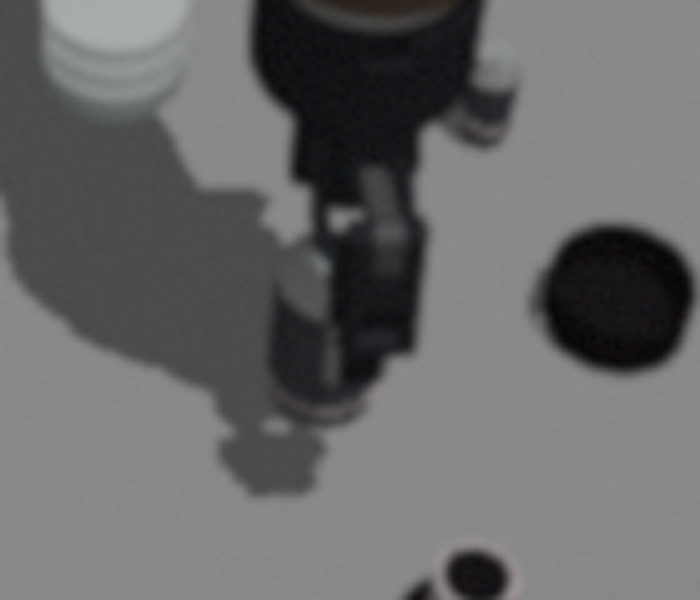

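Request:
{"name": "servo_tool", "arguments": {"turn": [[0,0.014,0],[0,0,0],[0,0,0],[0,0,0],[0,0,0]], "dp": [[-0.002,-0.004,-0.007],[0,0,-0.006],[0,0,0],[0,0,0],[0,0,0]], "fingers": [0.085,0.085,0.07,0.04,0.03]}}

```text
clock: 6.38
position: [548.3, -179.1, 39.3]
ee_rot: [0.987, -0.162, 0.003, -0.001]
contact_force: [-0.1, 0.1, -3.7]
gripper_width: 42.0
```

Request:
{"name": "servo_tool", "arguments": {"turn": [[0,0,0],[0,0,0],[0,0,0],[0,0,0],[0,0,0]], "dp": [[0,0,0],[0,0,0],[0,0,0],[0,0,0],[0,0,0]], "fingers": [0.03,0.03,0.03,0.03,0.03]}}

```text
clock: 7.0
position: [548.1, -179.0, 39.2]
ee_rot: [0.987, -0.163, 0.003, -0.001]
contact_force: [-0.4, -0.1, -0.9]
gripper_width: 42.8
```

Request:
{"name": "servo_tool", "arguments": {"turn": [[0,0,0],[0,0,0],[0,0,0],[0,0,0],[0,0,0]], "dp": [[0,0,0.01],[0,0,0.025],[0,0,0.035],[0,0,0.04],[0,0.02,0.04]], "fingers": [0.03,0.03,0.03,0.03,0.03]}}

```text
clock: 7.62
position: [543.0, -158.8, 189.7]
ee_rot: [0.986, -0.164, -0.003, -0.001]
contact_force: [-0.3, 0.3, -3.5]
gripper_width: 42.6
```

```bash
cat > look.py <<'E'
import sys
from h import *
# look.py name out l t r b scale
n,o=sys.argv[1:3]; l,t,r,b=map(int,sys.argv[3:7])
c=get_image(n); s=read_state(); print(s["clock"],s["position"].round(1) if hasattr(s["position"],"round") else s["position"],np.round(s["contact_force"],1),s["gripper_width"])
print(np.round(s["ee_rot"],4))
cv2.imwrite(f"pics/{o}.png",cv2.resize(c["img"][t:b,l:r,::-1],None,fx=5,fy=5,interpolation=2))
E
python3 look.py side e 310 150 430 270
```

```text
7.675 [ 546.2 -157.4  196.4] [0.5 0.2 2.4] 42.45303849320496
[ 9.867e-01 -1.623e-01  2.500e-03 -7.000e-04]
```

View pics/e.png

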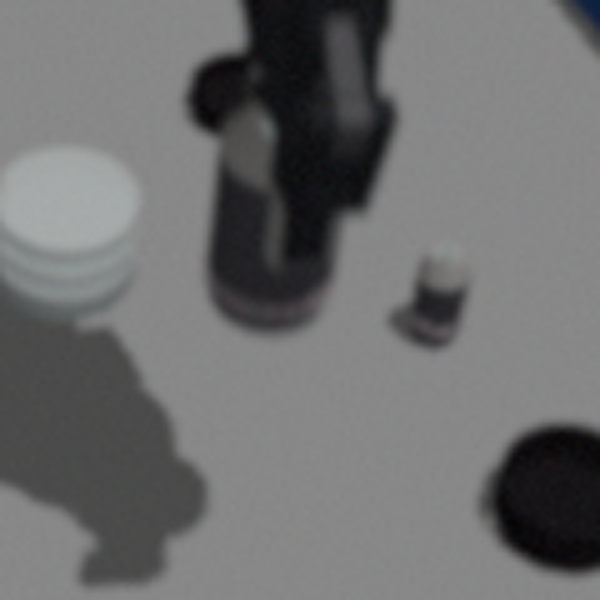

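```bash
python3 - <<'E'
from h import *
c=get_image("side"); print(onz(c,363.9,207.6,157))
E
```

```text
[ 536.40546916 -167.07789121  157.        ]
```

Request:
{"name": "servo_tool", "arguments": {"turn": [[0,0,0],[0,0,0],[0,0,0],[0,0,0],[0,0,0]], "dp": [[0,0.03,0],[0,0.045,0],[0,0.05,0],[0,0.05,0],[0,0.05,0]], "fingers": [0.03,0.03,0.03,0.03,0.03]}}

```text
clock: 8.35
position: [542.4, 69.9, 192.0]
ee_rot: [0.986, -0.166, -0.0, -0.001]
contact_force: [0.7, -0.0, -2.5]
gripper_width: 42.3
```

Request:
{"name": "servo_tool", "arguments": {"turn": [[0,0,0],[0,0,0],[0,0,0],[0,0,0],[0,0,0]], "dp": [[0,0.05,0],[0,0.05,0],[0,0.05,0],[0,0.045,0],[0,0.03,0]], "fingers": [0.03,0.03,0.03,0.03,0.03]}}

```text
clock: 8.98
position: [537.9, 301.5, 187.6]
ee_rot: [0.986, -0.166, -0.004, 0.002]
contact_force: [1.0, -0.8, -3.5]
gripper_width: 42.7
```

Request:
{"name": "servo_tool", "arguments": {"turn": [[0,0,0],[0,0,0],[0,0,0],[0,0,0],[0,0,0]], "dp": [[0,0.014,-0.02],[0,0,-0.03],[0,0,-0.025],[0,0,-0.012],[0,0,0]], "fingers": [0.03,0.03,0.03,0.03,0.03]}}

```text
clock: 9.6
position: [534.0, 312.9, 90.2]
ee_rot: [0.986, -0.166, -0.008, 0.006]
contact_force: [-0.4, -0.9, -1.2]
gripper_width: 42.3
```

```bash
python3 look.py side f 220 50 340 170
```

```text
9.65 [534.3 313.2  90.9] [-0.5 -0.4 -3. ] 42.77368623724732
[ 0.9861 -0.1659 -0.008   0.0055]
```

View pics/f.png

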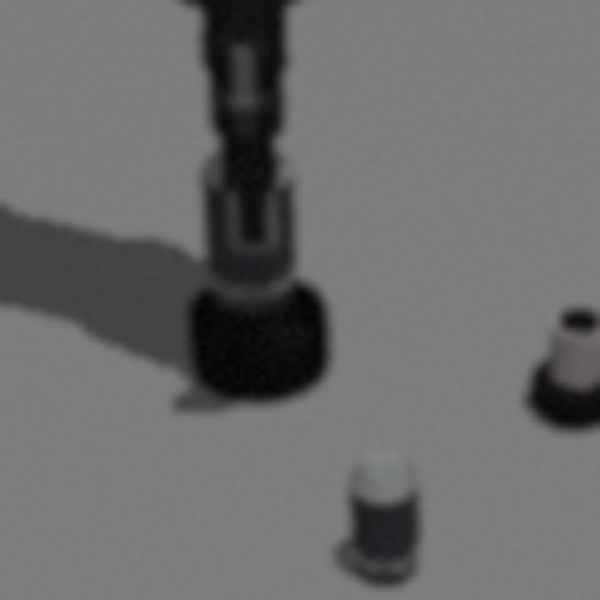

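```bash
python3 - <<'E'
from h import *
c=get_image("side"); print(onz(c,270.6,104,51), onz(c,270.6,103,51))
E
```

```text
[535.29193602 324.26094375  51.        ] [536.72607452 328.35817802  51.        ]
```

Request:
{"name": "servo_tool", "arguments": {"turn": [[0.008,-0.018,0],[0,0,0],[0,0,0],[0,0,0],[0,0,0]], "dp": [[0.002,0.008,0],[0,0,0],[0,0,-0.01],[0,0,-0.01],[0,0,0]], "fingers": [0.03,0.03,0.03,0.03,0.03]}}

```text
clock: 10.32
position: [538.0, 323.3, 73.4]
ee_rot: [0.986, -0.166, 0.003, -0.003]
contact_force: [-0.2, -0.6, -2.6]
gripper_width: 42.4
```

```bash
python3 look.py side g1 240 80 320 140; python3 look.py top g2 165 175 245 235; python3 -c "
import cv2,numpy as np
cv2.imwrite('pics/g.png',np.hstack([cv2.imread('pics/g1.png'),cv2.imread('pics/g2.png')]))"
```

```text
10.375 [538.4 323.5  73.9] [-0.  -0.1 -3.6] 42.424360394060294
[ 0.9862 -0.1656  0.0034 -0.0036]
10.425 [538.7 323.7  74.4] [-0.3  0.8 -2.2] 42.99220890621956
[ 0.9862 -0.1656  0.0037 -0.004 ]
```

View pics/g.png

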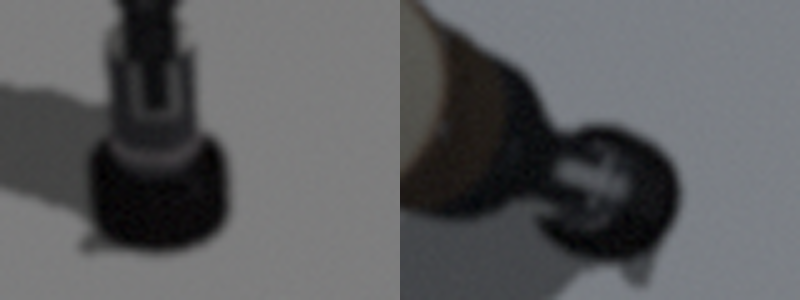

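```bash
python3 - <<'E'
from fit import *
c=get_image("side")
to=lambda P:((projk(c,P,0)-[240,80])*5+2.5)
for nm,x,y,r,z in(("rim",532.8,318.1,36,32),("base",532.8,318.1,36,0),("foot@tcp",538.2,323.4,20,34.5),("foot 318",533,318,20,34.5),("foot z45",538.2,323.4,20,45),("tip of jaw",538.2,323.4,.1,74)):
    p=to(ring(x,y,r,z)); print(nm,p.min(0).round(),p.max(0).round(),p.mean(0).round())
E
```

```text
rim [ 86. 121.] [228. 205.] [159. 162.]
base [ 91. 172.] [231. 256.] [162. 213.]
foot@tcp [124. 127.] [203. 173.] [164. 149.]
foot 318 [118. 135.] [197. 181.] [158. 158.]
foot z45 [123. 109.] [202. 156.] [163. 132.]
tip of jaw [159.  83.] [159.  83.] [159.  83.]
```

```bash
python3 - <<'E'
from fit import *
c=get_image("side"); 
for b in (142,146): print(onz(c,270,(b-2.5)/5+80,34.5))
c=get_image("top"); 
# nose seen in top: crop g2 approx centre (600-400,188)
print(onz(c,(200-2.5)/5+165,(185-2.5)/5+175,112))
print(read_state()["position"])
E
```

```text
[535.20707218 331.64924902  34.5       ]
[534.06288282 328.37117304  34.5       ]
[527.02812761 294.20591908 112.        ]
[538.93236171 324.03693996  75.07814142]
```

Request:
{"name": "servo_tool", "arguments": {"turn": [[-0.006,0.008,0],[0,0,0],[0,0,0],[0,0,0],[0,0,0]], "dp": [[-0.003,-0.006,0],[0,0,0],[0,0,0],[0,0,0],[0,0,0]], "fingers": [0.03,0.03,0.03,0.03,0.03]}}

```text
clock: 11.2
position: [536.0, 317.7, 75.8]
ee_rot: [0.986, -0.166, 0.001, -0.001]
contact_force: [-0.1, 0.4, -2.0]
gripper_width: 42.6
```

```bash
python3 look.py side h1 240 70 340 150
```

```text
11.25 [536.  317.7  75.8] [-0.6 -0.3 -2.6] 42.29113253231718
[ 9.862e-01 -1.657e-01  8.000e-04 -1.200e-03]
```

View pics/h1.png

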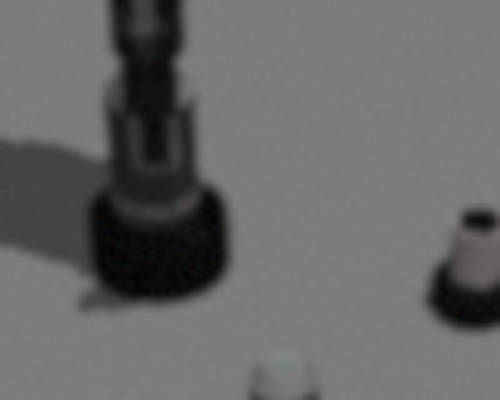

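Request:
{"name": "servo_tool", "arguments": {"turn": [[0,0,0],[0,0,0],[0,0,0],[0,0,0],[0,0,0]], "dp": [[0,-0.003,0],[0,0,-0.008],[0,0,-0.008],[0,0,-0.004],[0,0,0]], "fingers": [0.03,0.03,0.03,0.03,0.03]}}

```text
clock: 11.88
position: [535.6, 314.2, 53.6]
ee_rot: [0.986, -0.166, 0.0, -0.001]
contact_force: [0.1, 0.3, -2.4]
gripper_width: 42.3
```

No contact; foot is ~14 mm, already below the rim. Descend gently.

Request:
{"name": "servo_tool", "arguments": {"turn": [[0,0,0],[0,0,0],[0,0,0],[0,0,0],[0,0,0]], "dp": [[0,0,-0.003],[0,0,-0.003],[0,0,-0.002],[0,0,0],[0,0,0]], "fingers": [0.03,0.03,0.03,0.03,0.03]}}

```text
clock: 12.5
position: [536.0, 314.6, 45.5]
ee_rot: [0.986, -0.166, 0.001, -0.001]
contact_force: [-0.1, 0.1, -1.9]
gripper_width: 42.7
```

Request:
{"name": "servo_tool", "arguments": {"turn": [[0,0,0],[0,0,0],[0,0,0],[0,0,0],[0,0,0]], "dp": [[0,0,-0.001],[0,0,-0.001],[0,0,0],[0,0,0],[0,0,0]], "fingers": [0.03,0.03,0.03,0.03,0.03]}}

```text
clock: 13.12
position: [536.1, 314.6, 43.6]
ee_rot: [0.986, -0.166, 0.001, -0.001]
contact_force: [0.6, -0.6, -3.0]
gripper_width: 42.7
```

Request:
{"name": "servo_tool", "arguments": {"turn": [[0,0,0],[0,0,0],[0,0,0],[0,0,0],[0,0,0]], "dp": [[0,0,-0.001],[0,0,0],[0,0,-0.0005],[0,0,0],[0,0,0]], "fingers": [0.03,0.03,0.03,0.03,0.03]}}

```text
clock: 13.75
position: [536.3, 314.8, 43.2]
ee_rot: [0.986, -0.165, 0.001, -0.001]
contact_force: [-1.6, 0.4, -1.3]
gripper_width: 43.2
```

Request:
{"name": "servo_tool", "arguments": {"turn": [[0,0,0],[0,0,0],[0,0,0],[0,0,0],[0,0,0]], "dp": [[0,0,-0.001],[0,0,-0.0005],[0,0,0],[0,0,0],[0,0,0]], "fingers": [0.03,0.03,0.03,0.03,0.03]}}

```text
clock: 14.38
position: [536.4, 314.8, 43.2]
ee_rot: [0.986, -0.165, 0.002, -0.001]
contact_force: [-1.0, -0.3, 1.7]
gripper_width: 42.8
```

```bash
python3 look.py side i 240 70 340 150;python3 -c "
from bench import *;print(read_state()['contact_force'])"
```

```text
14.425 [536.4 314.8  43.2] [-2.3 -0.6  1.8] 42.05227241865078
[ 0.9863 -0.1651  0.0015 -0.0014]
[-2.26428129 -0.55453111  1.80560645]
```

Request:
{"name": "servo_tool", "arguments": {"turn": [[0,0,0],[0,0,0],[0,0,0],[0,0,0],[0,0,0]], "dp": [[0,0,0],[0,0,0],[0,0,0],[0,0,0],[0,0,0]], "fingers": [0.046,0.05,0.06,0.07,0.08]}}

```text
clock: 15.05
position: [537.5, 315.6, 43.0]
ee_rot: [0.986, -0.165, 0.002, -0.002]
contact_force: [-0.6, -0.2, 0.1]
gripper_width: 79.8
```

Request:
{"name": "servo_tool", "arguments": {"turn": [[0,0,0],[0,0,0],[0,0,0],[0,0,0],[0,0,0]], "dp": [[0,0,0.01],[0,0,0.025],[0,0,0.035],[0,0,0.035],[0,0,0.03]], "fingers": [0.085,0.085,0.085,0.085,0.085]}}

```text
clock: 15.68
position: [536.3, 314.3, 181.9]
ee_rot: [0.986, -0.165, 0.001, -0.001]
contact_force: [0.8, -0.2, -0.1]
gripper_width: 84.7
```

```bash
python3 look.py side j 230 60 350 160
```

```text
15.725 [538.5 315.7 187. ] [0.8 0.4 4.3] 84.93261749677647
[ 0.9864 -0.1644  0.0047 -0.0035]
```

View pics/j.png

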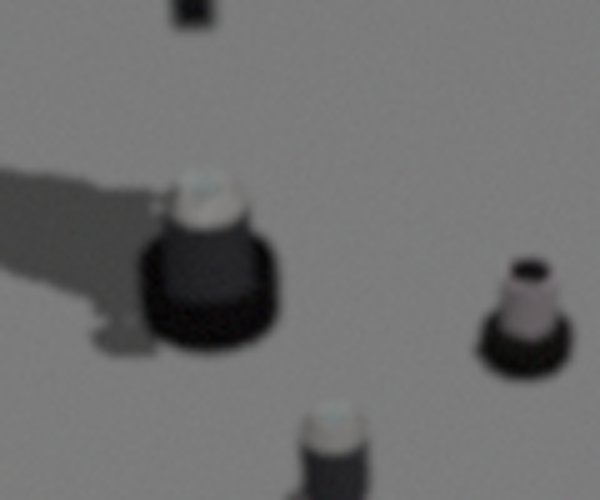

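```bash
python3 - <<'E'
from h import *
c=get_image("side"); print(onz(c,270.8,96.6,82)); print(read_state()["position"])
E
```

```text
[532.91554836 310.31879607  82.        ]
[538.22299827 315.71196246 185.12055689]
```

Request:
{"name": "servo_tool", "arguments": {"turn": [[-0.006,0.008,0],[0,0,0],[0,0,0],[0,0,0],[0,0,0]], "dp": [[0,-0.03,0],[0,-0.04,0],[0,-0.04,0],[-0.002,-0.03,0],[0,-0.012,-0.01]], "fingers": [0.085,0.085,0.085,0.085,0.085]}}

```text
clock: 16.4
position: [535.2, 160.6, 176.1]
ee_rot: [0.987, -0.163, 0.002, -0.001]
contact_force: [0.3, -0.3, 0.6]
gripper_width: 85.2
```

Request:
{"name": "servo_tool", "arguments": {"turn": [[0,0,0],[0,0,0],[0,0,0],[0,0,0],[0,0,0]], "dp": [[0.002,-0.01,-0.02],[0,0,-0.03],[0,0,-0.025],[0,0,-0.01],[0,0,0]], "fingers": [0.085,0.085,0.085,0.085,0.085]}}

```text
clock: 17.02
position: [536.4, 150.4, 86.1]
ee_rot: [0.987, -0.164, 0.001, -0.001]
contact_force: [-0.1, 0.6, -0.4]
gripper_width: 84.9
```

Request:
{"name": "servo_tool", "arguments": {"turn": [[0,0,0],[0,0,0],[0,0,0],[0,0,0],[0,0,0]], "dp": [[0.001,-0.002,-0.015],[0,0,-0.02],[0,0,-0.015],[0,0,-0.005],[0,0,0]], "fingers": [0.085,0.085,0.085,0.085,0.085]}}

```text
clock: 17.65
position: [539.4, 149.6, 30.4]
ee_rot: [0.987, -0.163, 0.003, -0.003]
contact_force: [-0.8, 0.6, 0.1]
gripper_width: 85.4
```

Request:
{"name": "servo_tool", "arguments": {"turn": [[-0.005,0.007,0],[0,0,0],[0,0,0],[0,0,0],[0,0,0]], "dp": [[-0.002,-0.001,-0.003],[0,0,0],[0,0,0],[0,0,0],[0,0,0]], "fingers": [0.085,0.07,0.05,0.035,0.02]}}

```text
clock: 18.27
position: [538.6, 149.2, 29.2]
ee_rot: [0.987, -0.163, 0.001, -0.001]
contact_force: [-0.1, -0.7, 1.8]
gripper_width: 30.1
```

Request:
{"name": "servo_tool", "arguments": {"turn": [[0,0,0],[0,0,0],[0,0,0],[0,0,0],[0,0,0]], "dp": [[0,0,0],[0,0,0],[0,0,0],[0,0,0],[0,0,0]], "fingers": [0.02,0.02,0.02,0.02,0.02]}}

```text
clock: 18.9
position: [538.6, 149.2, 29.2]
ee_rot: [0.987, -0.163, 0.001, -0.001]
contact_force: [-0.4, 0.0, 0.4]
gripper_width: 30.0
```

Request:
{"name": "servo_tool", "arguments": {"turn": [[0,0,0],[0,0,0],[0,0,0],[0,0,0],[0,0,0]], "dp": [[0,0,0.01],[0,0,0.025],[0,0,0.035],[0,0,0.03],[0,0,0.01]], "fingers": [0.02,0.02,0.02,0.02,0.02]}}

```text
clock: 19.52
position: [535.9, 148.0, 141.5]
ee_rot: [0.987, -0.163, -0.001, 0.001]
contact_force: [0.8, -0.4, -2.2]
gripper_width: 30.0
```

Request:
{"name": "servo_tool", "arguments": {"turn": [[0,0,0],[0,0,0],[0,0,0],[0,0,0],[0,0,0]], "dp": [[0.01,-0.02,0],[0.02,-0.04,0],[0.02,-0.05,0],[0.02,-0.05,0],[0.02,-0.05,0]], "fingers": [0.02,0.02,0.02,0.02,0.02]}}

```text
clock: 20.15
position: [624.8, -63.9, 139.0]
ee_rot: [0.987, -0.16, -0.004, 0.001]
contact_force: [0.0, 2.2, -1.5]
gripper_width: 30.1
```

Request:
{"name": "servo_tool", "arguments": {"turn": [[0,0,0],[0,0,0],[0,0,0],[0,0,0],[0,0,0]], "dp": [[0.015,-0.045,0],[0.014,-0.04,0],[0.008,-0.025,0],[0.002,-0.01,0],[0,0,0]], "fingers": [0.02,0.02,0.02,0.02,0.02]}}

```text
clock: 20.78
position: [661.3, -190.8, 131.4]
ee_rot: [0.987, -0.163, -0.01, 0.0]
contact_force: [0.0, -0.2, -2.4]
gripper_width: 30.4
```

Request:
{"name": "servo_tool", "arguments": {"turn": [[-0.003,-0.02,0],[0,0,0],[0,0,0],[0,0,0],[0,0,0]], "dp": [[0.006,-0.001,-0.01],[0,0,-0.02],[0,0,-0.02],[0,0,-0.01],[0,0,0]], "fingers": [0.02,0.02,0.02,0.02,0.02]}}

```text
clock: 21.4
position: [666.2, -185.0, 70.2]
ee_rot: [0.987, -0.16, -0.001, -0.001]
contact_force: [0.1, -0.1, -1.5]
gripper_width: 30.1
```

```bash
python3 look.py side k 370 190 470 290; python3 - <<'E'
from fit import *
c=get_image("side"); p=read_state()["position"]
to=lambda P:((projk(c,P,0)-[370,190])*5+2.5)
for nm,x,y,r,z in(("rim",664.5,-194.7,29,24),("foot centred",664.5,-194.7,14,p[2]-29.2),("body bottom",664.5,-194.7,16,p[2]-23.2)):
    q=to(ring(x,y,r,z)); print(nm,q.min(0).round(),q.max(0).round())
E
```

```text
21.45 [ 666.7 -185.1   70.8] [ 1.   0.2 -1.7] 29.85243025517412
[ 9.871e-01 -1.599e-01  0.000e+00 -7.000e-04]
rim [194. 221.] [345. 339.]
foot centred [241. 221.] [315. 278.]
body bottom [239. 207.] [323. 273.]
```

View pics/k.png

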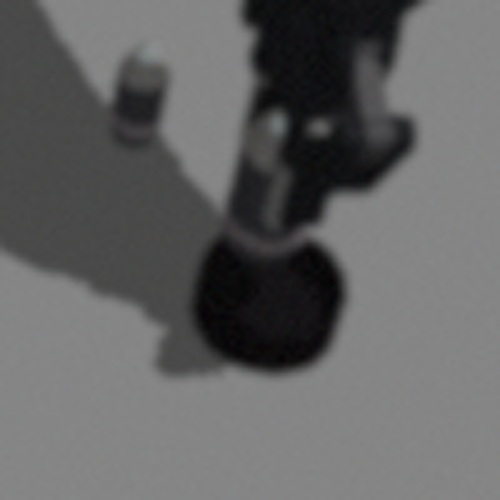

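Request:
{"name": "servo_tool", "arguments": {"turn": [[0,0,0],[0,0,0],[0,0,0],[0,0,0],[0,0,0]], "dp": [[0.001,-0.006,0],[0,-0.002,0],[0,0,-0.006],[0,0,-0.006],[0,0,0]], "fingers": [0.02,0.02,0.02,0.02,0.02]}}

```text
clock: 22.12
position: [669.1, -194.5, 60.7]
ee_rot: [0.987, -0.16, 0.002, -0.001]
contact_force: [-0.1, 0.0, -1.9]
gripper_width: 30.2
```

Request:
{"name": "servo_tool", "arguments": {"turn": [[0,0,0],[0,0,0],[0,0,0],[0,0,0],[0,0,0]], "dp": [[0,0,-0.003],[0,0,-0.003],[0,0,-0.002],[0,0,0],[0,0,0]], "fingers": [0.02,0.02,0.02,0.02,0.02]}}

```text
clock: 22.75
position: [669.2, -194.3, 52.0]
ee_rot: [0.987, -0.16, 0.002, -0.001]
contact_force: [0.2, 0.1, -2.9]
gripper_width: 30.0
```

Request:
{"name": "servo_tool", "arguments": {"turn": [[0,0,0],[0,0,0],[0,0,0],[0,0,0],[0,0,0]], "dp": [[-0.001,0.001,-0.005],[0,0,-0.005],[0,0,-0.003],[0,0,-0.001],[0,0,0]], "fingers": [0.02,0.02,0.02,0.02,0.02]}}

```text
clock: 23.38
position: [668.0, -193.2, 36.9]
ee_rot: [0.987, -0.16, 0.002, -0.001]
contact_force: [0.6, 0.3, -2.0]
gripper_width: 30.1
```

Request:
{"name": "servo_tool", "arguments": {"turn": [[0,0,0],[0,0,0],[0,0,0],[0,0,0],[0,0,0]], "dp": [[0,0,-0.001],[0,0,-0.001],[0,0,-0.001],[0,0,0],[0,0,0]], "fingers": [0.02,0.02,0.02,0.02,0.02]}}

```text
clock: 24.0
position: [668.3, -193.3, 34.1]
ee_rot: [0.987, -0.16, 0.003, -0.001]
contact_force: [0.1, -1.4, -1.9]
gripper_width: 30.2
```

Request:
{"name": "servo_tool", "arguments": {"turn": [[0,0,0],[0,0,0],[0,0,0],[0,0,0],[0,0,0]], "dp": [[0,0,-0.001],[0,0,-0.001],[0,0,0],[0,0,0],[0,0,0]], "fingers": [0.02,0.02,0.02,0.02,0.02]}}

```text
clock: 24.62
position: [668.7, -193.4, 33.3]
ee_rot: [0.987, -0.16, 0.003, -0.001]
contact_force: [-0.4, 0.2, 0.2]
gripper_width: 29.8
```

Request:
{"name": "servo_tool", "arguments": {"turn": [[0,0,0],[0,0,0],[0,0,0],[0,0,0],[0,0,0]], "dp": [[0,0,-0.001],[0,0,0],[0,0,0],[0,0,0],[0,0,0]], "fingers": [0.02,0.02,0.02,0.02,0.02]}}

```text
clock: 25.25
position: [668.9, -193.4, 33.3]
ee_rot: [0.987, -0.16, 0.004, -0.0]
contact_force: [-0.1, 0.7, 1.0]
gripper_width: 30.2
```

Request:
{"name": "servo_tool", "arguments": {"turn": [[0,0,0],[0,0,0],[0,0,0],[0,0,0],[0,0,0]], "dp": [[0,0,0],[0,0,0],[0,0,0],[0,0,0],[0,0,0]], "fingers": [0.034,0.04,0.05,0.06,0.07]}}

```text
clock: 25.88
position: [669.4, -193.6, 32.8]
ee_rot: [0.987, -0.16, 0.004, -0.0]
contact_force: [-0.4, -0.5, -0.1]
gripper_width: 70.3
```

Request:
{"name": "servo_tool", "arguments": {"turn": [[0,0,0],[0,0,0],[0,0,0],[0,0,0],[0,0,0]], "dp": [[0,0,0.01],[0,0,0.025],[0,0,0.03],[0,0,0.03],[0,0,0.01]], "fingers": [0.075,0.075,0.075,0.075,0.075]}}

```text
clock: 26.5
position: [669.0, -193.7, 142.5]
ee_rot: [0.987, -0.16, 0.004, -0.0]
contact_force: [0.1, -0.2, -0.7]
gripper_width: 74.8
```

Request:
{"name": "servo_tool", "arguments": {"turn": [[0,0,0],[0,0,0],[0,0,0],[0,0,0],[0,0,0]], "dp": [[0,0.025,0],[0,0.035,0],[0,0.03,0],[0,0.01,0],[0,0,0]], "fingers": [0.075,0.075,0.075,0.075,0.075]}}

```text
clock: 27.12
position: [666.4, -87.9, 139.4]
ee_rot: [0.987, -0.16, 0.001, -0.0]
contact_force: [-0.4, -0.3, 0.3]
gripper_width: 75.0
```

```bash
python3 look.py side m 370 190 470 290
```

```text
27.175 [666.4 -88.4 139.3] [ 0.1 -0.3 -0.7] 75.30067415788287
[ 9.871e-01 -1.600e-01  1.300e-03 -4.000e-04]
```

View pics/m.png

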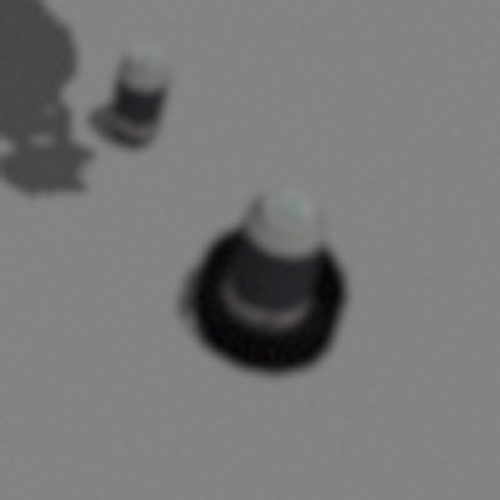

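Request:
{"name": "servo_tool", "arguments": {"turn": [[0,0,0],[0,0,0],[0,0,0],[0,0,0],[0,0,0]], "dp": [[0.002,0.001,-0.02],[0,0,-0.03],[0,0,-0.025],[0,0,-0.01],[0,0,0]], "fingers": [0.075,0.075,0.075,0.075,0.075]}}

```text
clock: 27.8
position: [668.6, -92.2, 52.0]
ee_rot: [0.987, -0.163, 0.002, -0.0]
contact_force: [-0.2, 0.1, 0.6]
gripper_width: 75.2
```

Request:
{"name": "servo_tool", "arguments": {"turn": [[0,0,0],[0,0,0],[0,0,0],[0,0,0],[0,0,0]], "dp": [[0,0,-0.01],[0,0,-0.01],[0,0,0],[0,0,0],[0,0,0]], "fingers": [0.075,0.075,0.075,0.075,0.075]}}

```text
clock: 28.42
position: [670.4, -92.6, 33.6]
ee_rot: [0.987, -0.163, 0.004, -0.0]
contact_force: [-0.5, 0.1, -0.2]
gripper_width: 74.7
```

Request:
{"name": "servo_tool", "arguments": {"turn": [[0,0.008,0],[0,0,0],[0,0,0],[0,0,0],[0,0,0]], "dp": [[-0.001,0.005,-0.006],[0,0,-0.006],[0,0,-0.003],[0,0,0],[0,0,0]], "fingers": [0.075,0.075,0.075,0.075,0.065]}}

```text
clock: 29.05
position: [669.4, -86.9, 17.7]
ee_rot: [0.987, -0.163, 0.0, 0.0]
contact_force: [0.0, 0.2, -0.3]
gripper_width: 65.5
```

Request:
{"name": "servo_tool", "arguments": {"turn": [[0,0,0],[0,0,0],[0,0,0],[0,0,0],[0,0,0]], "dp": [[0,0,0],[0,0,0],[0,0,0],[0,0,0],[0,0,0]], "fingers": [0.05,0.04,0.03,0.02,0.01]}}

```text
clock: 29.68
position: [669.7, -87.1, 18.4]
ee_rot: [0.987, -0.163, 0.001, 0.0]
contact_force: [-0.4, -0.7, 0.6]
gripper_width: 19.7
```

Request:
{"name": "servo_tool", "arguments": {"turn": [[0,0,0],[0,0,0],[0,0,0],[0,0,0],[0,0,0]], "dp": [[0,0,0],[0,0,0],[0,0,0],[0,0,0],[0,0,0]], "fingers": [0.01,0.01,0.01,0.01,0.01]}}

```text
clock: 30.3
position: [669.7, -87.1, 18.4]
ee_rot: [0.987, -0.163, 0.001, 0.0]
contact_force: [0.1, 0.0, -0.0]
gripper_width: 19.9
```

Request:
{"name": "servo_tool", "arguments": {"turn": [[0,0,0],[0,0,0],[0,0,0],[0,0,0],[0,0,0]], "dp": [[0,0,0.01],[0,0,0.02],[0,0,0.025],[0,0,0.02],[0,0,0.005]], "fingers": [0.01,0.01,0.01,0.01,0.01]}}

```text
clock: 30.92
position: [668.8, -87.0, 101.3]
ee_rot: [0.987, -0.163, -0.0, 0.0]
contact_force: [0.6, -0.7, -1.1]
gripper_width: 19.9
```

Request:
{"name": "servo_tool", "arguments": {"turn": [[0,0,0],[0,0,0],[0,0,0],[0,0,0],[0,0,0]], "dp": [[-0.003,0.03,0],[-0.003,0.04,0],[-0.003,0.04,0],[-0.003,0.03,0],[0,0.01,0]], "fingers": [0.01,0.01,0.01,0.01,0.01]}}

```text
clock: 31.55
position: [654.5, 65.7, 99.5]
ee_rot: [0.986, -0.165, -0.002, 0.0]
contact_force: [-0.3, -0.3, -0.4]
gripper_width: 19.7
```

Request:
{"name": "servo_tool", "arguments": {"turn": [[0,-0.004,0],[0,0,0],[0,0,0],[0,0,0],[0,0,0]], "dp": [[0.001,0.004,-0.01],[0,0,-0.015],[0,0,-0.015],[0,0,-0.008],[0,0,0]], "fingers": [0.01,0.01,0.01,0.01,0.01]}}

```text
clock: 32.17
position: [654.1, 66.8, 45.4]
ee_rot: [0.986, -0.166, -0.002, 0.001]
contact_force: [0.6, -0.2, -0.2]
gripper_width: 19.7
```

```bash
python3 look.py side p 310 110 410 210; python3 - <<'E'
from fit import *
c=get_image("side"); p=read_state()["position"]
to=lambda P:((projk(c,P,0)-[310,110])*5+2.5)
for nm,x,y,r,z in(("rim",652.2,66.8,23,16),("foot centred",652.2,66.8,9,p[2]-18.4),("body bottom",652.2,66.8,11,p[2]-12.4)):
    q=to(ring(x,y,r,z)); print(nm,q.min(0).round(),q.max(0).round())
E
```

```text
32.225 [654.4  66.9  45.9] [-0.2  0.3 -2. ] 19.88616220554337
[ 0.9861 -0.1662 -0.0016  0.0011]
rim [188. 250.] [288. 318.]
foot centred [220. 250.] [260. 277.]
body bottom [217. 237.] [265. 270.]
```

View pics/p.png

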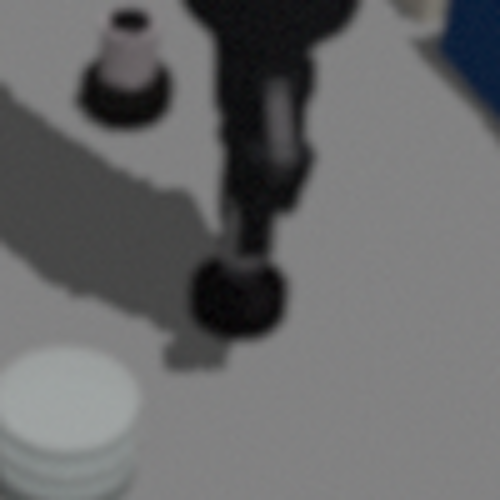

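Request:
{"name": "servo_tool", "arguments": {"turn": [[0,0,0],[0,0,0],[0,0,0],[0,0,0],[0,0,0]], "dp": [[0,0.002,0],[0,0,-0.004],[0,0,-0.004],[0,0,-0.003],[0,0,0]], "fingers": [0.01,0.01,0.01,0.01,0.01]}}

```text
clock: 32.9
position: [655.7, 69.7, 36.5]
ee_rot: [0.986, -0.166, 0.0, 0.0]
contact_force: [0.2, -0.5, -1.4]
gripper_width: 19.8
```

Request:
{"name": "servo_tool", "arguments": {"turn": [[0,0,0],[0,0,0],[0,0,0],[0,0,0],[0,0,0]], "dp": [[0,0,-0.003],[0,0,-0.003],[0,0,-0.002],[0,0,0],[0,0,0]], "fingers": [0.01,0.01,0.01,0.01,0.01]}}

```text
clock: 33.52
position: [655.8, 69.7, 27.9]
ee_rot: [0.986, -0.166, 0.0, 0.0]
contact_force: [-0.4, -0.4, -1.3]
gripper_width: 19.7
```

Request:
{"name": "servo_tool", "arguments": {"turn": [[0,0,0],[0,0,0],[0,0,0],[0,0,0],[0,0,0]], "dp": [[0,0,-0.002],[0,0,-0.001],[0,0,-0.001],[0,0,0],[0,0,0]], "fingers": [0.01,0.01,0.01,0.01,0.01]}}

```text
clock: 34.15
position: [656.0, 69.7, 23.9]
ee_rot: [0.986, -0.166, 0.001, 0.0]
contact_force: [0.3, -0.3, 0.1]
gripper_width: 19.8
```

Request:
{"name": "servo_tool", "arguments": {"turn": [[0,0,0],[0,0,0],[0,0,0],[0,0,0],[0,0,0]], "dp": [[0,0,-0.001],[0,0,-0.001],[0,0,0],[0,0,0],[0,0,0]], "fingers": [0.01,0.01,0.01,0.01,0.01]}}

```text
clock: 34.78
position: [656.2, 69.7, 22.4]
ee_rot: [0.986, -0.166, 0.001, -0.0]
contact_force: [-0.4, 0.2, 0.4]
gripper_width: 19.7
```

Request:
{"name": "servo_tool", "arguments": {"turn": [[0,0,0],[0,0,0],[0,0,0],[0,0,0],[0,0,0]], "dp": [[0,0,-0.001],[0,0,-0.001],[0,0,0],[0,0,0],[0,0,0]], "fingers": [0.01,0.01,0.01,0.01,0.01]}}

```text
clock: 35.4
position: [656.5, 69.8, 22.4]
ee_rot: [0.986, -0.165, 0.001, 0.0]
contact_force: [0.2, -0.1, 0.6]
gripper_width: 19.8
```

Request:
{"name": "servo_tool", "arguments": {"turn": [[0,0,0],[0,0,0],[0,0,0],[0,0,0],[0,0,0]], "dp": [[0,0,0],[0,0,0],[0,0,0],[0,0,0],[0,0,0]], "fingers": [0.024,0.03,0.04,0.05,0.06]}}

```text
clock: 36.02
position: [656.6, 69.8, 21.8]
ee_rot: [0.986, -0.165, 0.001, 0.0]
contact_force: [0.4, 0.3, 0.2]
gripper_width: 59.8
```

Request:
{"name": "servo_tool", "arguments": {"turn": [[0,0,0],[0,0,0],[0,0,0],[0,0,0],[0,0,0]], "dp": [[0,0,0.01],[0,0,0.025],[0,0,0.04],[0,0,0.05],[0,0,0.05]], "fingers": [0.07,0.07,0.07,0.07,0.07]}}

```text
clock: 36.65
position: [653.5, 68.7, 199.4]
ee_rot: [0.986, -0.165, -0.003, 0.002]
contact_force: [0.0, -0.8, 0.1]
gripper_width: 70.0
```

Request:
{"name": "servo_tool", "arguments": {"turn": [[0,0,0],[0,0,0],[0,0,0],[0,0,0],[0,0,0]], "dp": [[0,0,0.03],[-0.03,0,0.02],[-0.04,0,0],[-0.03,0,0],[0,0,0]], "fingers": [0.07,0.07,0.07,0.07,0.07]}}

```text
clock: 37.28
position: [553.0, 68.7, 262.2]
ee_rot: [0.986, -0.165, 0.006, -0.002]
contact_force: [0.1, 0.9, 0.3]
gripper_width: 70.4
```

```bash
sed -i 's/fx=5,fy=5/fx=2.5,fy=2.5/' look.py; python3 look.py side q 220 80 470 345
```

```text
37.325 [554.1  68.8 262.1] [-0.4  0.3  0.2] 69.89506715166362
[ 0.9862 -0.1655  0.0062 -0.0018]
```

View pics/q.png

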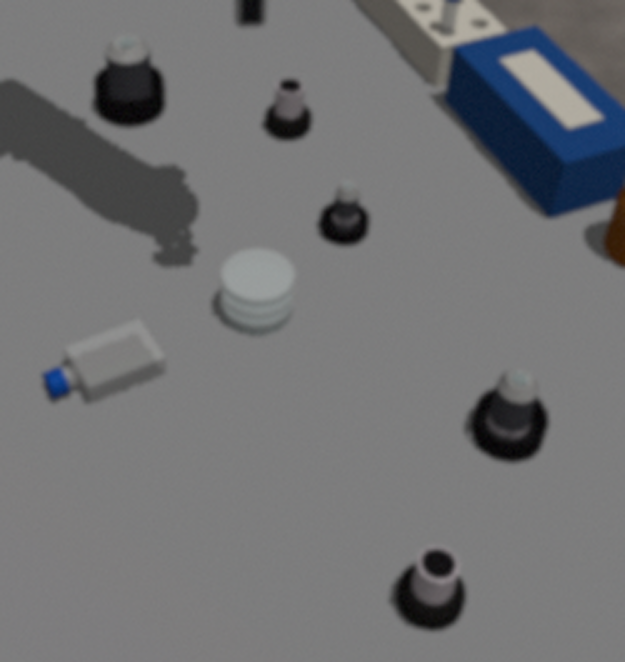

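All three objectives stand upright in their own cups: long at (128,80), medium at (510,415) and short at (345,215). The eyepieces, dishes and flask are where they were.

```bash
python3 -c "
from bench import *
print(job_done())"
```

```text
the job is handed in; nothing more can be done
None
```

The job is done and handed in at about 37 s of robot time: the long, medium and short objectives each went into its own cup, in that order. Each was lowered until the tool stopped moving down, showing it was on the cup floor, and then released. The force on the tool never read more than about 4 N.

- **Final check:** the last side picture shows all three upright in the right cups. The eyepieces, dishes and flask look unmoved by eye; I didn't measure them again.
- **Disagreements:** the two cameras differed by about 2–4 mm. My estimates of a held objective's foot against its cup were up to about 10 mm off the arm's own position, because the dark thread can't be told from the black cup. I relied mostly on the arm's position, and as a result the long objective may sit a few millimetres off centre.

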